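# Set the gap gauge in the inclined jaws

### The arm

A 6-joint arm with a two-finger parallel gripper is mounted at the origin on a cart in front of the work surface, level with it; the furniture and walls round the work are solid. World frame = base frame: x ahead of the robot, y to its left, z up, the work surface at z = 0. Lengths are in m, angles in degrees, forces in N, time in s.
With the tool pointing down it reaches from about 0.4 to 0.825 m from the base axis. Payload 7 kg.
Tool frame: the origin (TCP) lies midway between the tips of the shut fingers; the grasp point (between the pads) lies 19 mm behind it; x points along the fingers, z is the direction in which the jaws open and shut, and the axes are right-handed (so a half turn about x gives the same grasp; the last joint's range is limited). The gripper opens to 88 mm and grips with 3 to 60 N. Pads are 19 mm wide; open, the fingers measure 130 mm over their backs; the gripper's body (78 mm by 193 mm) begins 47 mm behind the grasp point.
Start: joints at [-53.68, 20.546, 0.682, 0, -70.136, -16.507], TCP at [0.229, -0.635, 0.227] pointing down, gripper open.
Joint ranges: [-176.03, 176.03], [-82.01, 121.73], [-58.28, 71.71], [-173.87, 95.51], [-174.79, -0.11], [-173.66, 173.66]. Speed limits (degrees/s): [136.94, 136.94, 172.46, 180, 180, 180].

### API

Orientations are given as [roll, pitch, yaw] about the fixed x, y, z axes, in that order (R = Rz(yaw) Ry(pitch) Rx(roll)).
In Python, from plant import ctrl gives the robot as it stands.
- The arm moves only by the tool servo_tool, never from a script. Its argument "motion" is a list of rows, each an object with "offset": the shift along the tool's x, y, z in m, a list of three; "roll": the turn about the tool's x in degrees; "claw": the opening, from -1 (shut) to 1 (fully open), so that 0 is half open. In form: [{"offset": [x, y, z], "roll": roll, "claw": claw}, ...]. A call has 1 to 12 rows; each row shifts and turns the commanded pose from where the row before left it, along the tool's axes as they then stand; what a row does not reach is not made up. A row lasts 1/8 s, in which the tool goes at most 62.5 mm and 10.7 degrees, less where a joint would pass 70% of its speed; a pose out of reach is approached as far as the arm can. A call is refused whole if a number of a shift passes 0.0625 or a number of a turn 10.7, either way. A call with a gripper value outside its range is refused whole. The fingers move at their own pace and stop on an object; the grip force is fixed at half the most. Time passes only in rows, so rows that do not move let the fingers close. It gives the time, the measured TCP pose, the force and the opening at its end, in the units of the state.
- ctrl.get_obs(): the state, without advancing time (a new reading comes with each control period).
- ctrl.snapshot(name): name is "side" or "top"; returns a dict with "frame" (384x512x3 uint8, blue, green, red), "z_map" (384x512 float32, m along the optical axis (not along the pixel's ray), 0 where there is no reading), "mtx" (3x3 intrinsics, pixels), "extrinsics" (4x4, takes a point from camera to world coordinates). Camera axes: x right, y up, looking along -z (the intrinsics and any distortion apply to the point x, -y, -z); pixel columns grow to the right and rows downward; lengths in m; the calibration is good to about 2 mm. A picture is of the moment at which its call begins.
- ctrl.close_job(): hands the job in, once; it reports no verdict.
The state is a dict: "clock": time; "joint_pos": joint angles; "qvel": joint speeds; "tau": joint torques, N m; "tool_pos": TCP position; "orientation": TCP orientation; "force": force on the tool from outside, world axes, zero at the start; "moment": the same for the moment, N m; "opening": finger opening in m.
Only numpy, scipy, OpenCV 4.12 (cv2) and the standard library are available. Lean on these libraries where they do the work, as an engineer would, in place of code of your own. Each camera call takes 0.05 s, during which the arm holds its last target.

### The job

Lift the flat-bladed gauge up and off its hook on the gauge rack and slide its blade into the narrow gap between the two jaws of the inclined fixture, about midway along the gap, until the shoulder of its handle sits home on the jaw faces. Press it home while you hold it, then let go and leave it standing in the gap. Leave the round-pin gauge hanging undisturbed on its hook.

Things in the scene. Friction and masses are not known exactly. Their poses are not given: they have to be found in the camera images.
- blade_gauge: Gauge to use, 0.12 kg: grey block handle 28 wide (y) x 16 thick (x), solid from z = 0 to 52 mm, an eye above, a flat steel blade below: 20 wide (y), 4 thick (x), 36 long (z = 0 to -36). Origin at the shoulder: centre of the handle's lower end face. z runs up the handle. Starts hanging upright on either hook, with the rack's yaw. A half turn about z changes nothing.
- gauge_eye (a point): Underside of the bar that closes the blade gauge's eye, on the gauge's z axis 76 mm above its origin; it rests on the hook. The eye part is 20 wide (y), its opening 12 wide, from z = 52 to 76 mm, through the handle along x; the bar's top, the gauge's upper end, is at z = 83.
- blade_tip (a point): Centre of the blade's end edge, 36 mm below the gauge's origin on its z axis. The edge is rounded to 2 mm radius.
- pin_gauge: The other gauge, to be left alone: same handle, eye and frame, but with a round pin, 9 mm in diameter and 50 mm long, instead of the flat blade. It hangs on the other hook, 120 mm away.
- gauge_rack: Fixed rack: foot 95 x 200 x 12 mm (x = -60 to 35), two posts, cross bar at x = 7 to 19 with its top at z = 182. Origin on the bench under the foot. Two hooks at y = +60 and -60: 7 mm round bars along -x, centre height 170, ending at x = -65 where the tip turns up to 6.5 mm above the bar. Gauges hang at x = -45: raise one 7 to 16 mm (12 is best), then draw it 45 mm along -x.
- gap_bed: Tilted bed of the fixed fixture. Origin in the plane of the jaws' upper faces, 110 mm above the bench; z points out of the gap, square to the faces, 30 degrees from vertical, leaning to the fixture's front (robot's side); x runs across the gap, up the incline; y level, along the gap. Home, the gauge's origin is at z = 0 here and its z axis lies along this one, its width along y.
- jaw_middle (a point): Fixed point at the origin of gap_bed, in the jaw-face plane. Two jaws, each 35 (x) x 44 mm (y = -22 to 22), have a gap of 5.6 mm between them, 44 deep, open at both y ends, lips rounded to 2 mm. They are clamped (hold 80 N) on a slide, so the gap's middle is not here but anywhere from x = -10 to +10 mm of it: find it by touch or sight. Elsewhere the blade meets solid face.
There are look-alikes about, which are no part of the job. What is shaped like the blade_gauge but blue is not meant.

How it is judged:
By the outcome, as a careful person would: the job done as asked, in the order asked, and still so for the second after the job is handed in, with the robot touching nothing.
It also fails if it takes over 58 s, if anything falls off the work surface, if the arm or the gripper's body presses on something with over 40 N, if the wrist force passes 120 N, or if a joint passes its speed limit or range.

## Working session

There is one attempt and no reset: what is moved stays moved. The work goes in short steps, Python scripts to look and compute and a tool call to move; the robot and the scene stay as the last step left them, time stands still between calls to the robot, and variables do not carry over. Pictures are saved under pics/ and viewed, and the job is handed in when it is done.

Besides the shell and the picture viewer there is one more tool, called after "Call:" in YAML: its name, and indented under it one key for each argument. servo_tool: Moves the arm, as the interface text tells. Its arguments: {"type":"object","properties":{"motion":{"type":"array"}},"required":["motion"]}

```bash
ls; mkdir -p pics; python3 - <<'E'
from plant import ctrl
import cv2, numpy as np
print(ctrl.get_obs())
for n in ("side","top"):
    s=ctrl.snapshot(n); cv2.imwrite(f"pics/{n}0.png",s["frame"]); np.savez(f"{n}0.npz",**s)
    print(n,s["mtx"],s["extrinsics"],[k for k in s])
E
```

```text
pics
{'clock': 0.0, 'joint_pos': array([-5.36817026e+01,  2.05913239e+01,  6.35271446e-01, -2.02494502e-02,
       -7.01355767e+01, -1.65071432e+01]), 'qvel': array([-0.00676179,  0.05382436, -0.02400296, -0.03856344, -0.02982579,
       -0.04566185]), 'tau': array([-1.57304956e-03, -5.82706189e+01,  2.93056744e+01,  6.99699908e+00,
        6.69073634e-03, -1.86061334e-04]), 'tool_pos': array([ 0.22859246, -0.63460905,  0.22563491]), 'orientation': array([  4.77246553,  89.9064137 , 114.57672385]), 'force': array([-0.65012908,  0.07930418, -0.81032176]), 'moment': array([-0.05845108, -0.04886735,  0.00294842]), 'opening': 0.08767891936087353}
side [[346.73317588   0.         255.80593629]
 [  0.         346.73317588 193.273019  ]
 [  0.           0.           1.        ]] [[ 0.99210919  0.04588621 -0.11667826  0.41967666]
 [-0.12530043  0.39536991 -0.9099354  -0.84667473]
 [ 0.00437759  0.91737511  0.39799968  0.4746666 ]
 [ 0.          0.          0.          1.        ]] ['frame', 'z_map', 'mtx', 'extrinsics']
top [[386.91591629   0.         256.59871616]
 [  0.         386.91591629 193.62338826]
 [  0.           0.           1.        ]] [[ 0.01048924  0.97511303 -0.22146005  0.3418423 ]
 [-0.99993253  0.01133406  0.00254429 -0.0871395 ]
 [ 0.00499102  0.22141842  0.97516613  1.0736813 ]
 [ 0.          0.          0.          1.        ]] ['frame', 'z_map', 'mtx', 'extrinsics']
```

View pics/side0.png

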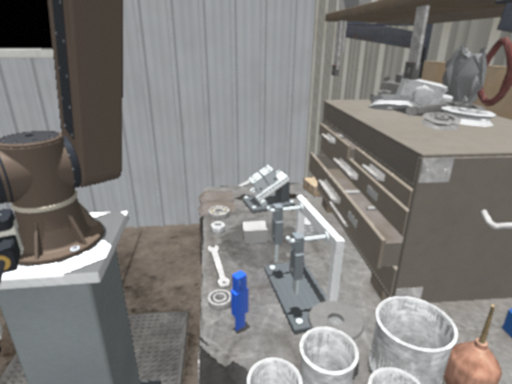

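View pics/top0.png

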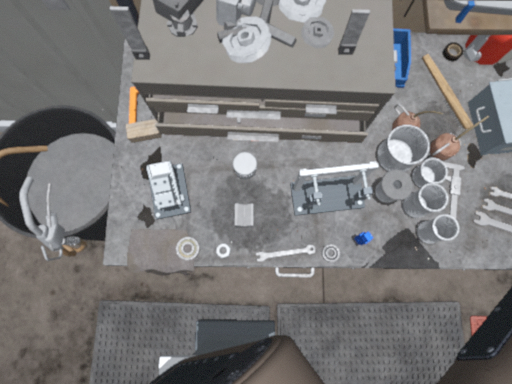

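The side view shows the rack near (300,265) with two hanging gauges at (278,222) and (297,258), the tilted fixture near (268,187) and the blue look-alike at (240,300). In the top view the rack is near (333,190), the fixture near (167,190) and the blue gauge at (364,238). I'll enlarge these.

```bash
cat > h.py <<'E'
import numpy as np, cv2
def ld(n): return dict(np.load(n+".npz"))
def pt(s,u,v,d=None):
    K=s["mtx"];d=s["z_map"][int(round(v)),int(round(u))] if d is None else d
    p=np.array([(u-K[0,2])/K[0,0]*d,-(v-K[1,2])/K[1,1]*d,-d,1]);return (s["extrinsics"]@p)[:3]
def ray(s,u,v):
    o=s["extrinsics"][:3,3];return o,pt(s,u,v,1.0)-o
def onz(s,u,v,z):
    o,d=ray(s,u,v);return o+d*(z-o[2])/d[2]
def proj(s,p):
    q=np.linalg.inv(s["extrinsics"])@np.append(p,1);K=s["mtx"]
    return np.array([K[0,0]*q[0]/-q[2]+K[0,2],K[1,1]*-q[1]/-q[2]+K[1,2]])
def cloud(s):
    K=s["mtx"];d=s["z_map"];v,u=np.mgrid[:384,:512]
    P=np.stack([(u-K[0,2])/K[0,0]*d,-(v-K[1,2])/K[1,1]*d,-d,np.ones_like(d)],-1)
    W=(P@s["extrinsics"].T)[...,:3];W[d<=0]=np.nan;return W
def crop(s,x0,y0,x1,y1,k,name):
    cv2.imwrite(name,cv2.resize(s["frame"][y0:y1,x0:x1],None,fx=k,fy=k,interpolation=cv2.INTER_CUBIC))
E
python3 - <<'E'
from h import *
s=ld("side0");t=ld("top0")
crop(s,255,185,355,335,4,"pics/s_rack.png");crop(s,225,155,325,220,8,"pics/s_fix.png")
crop(t,280,150,390,225,7,"pics/t_rack.png");crop(t,135,150,205,225,8,"pics/t_fix.png")
E
```

```text
(no output)
```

View pics/s_rack.png

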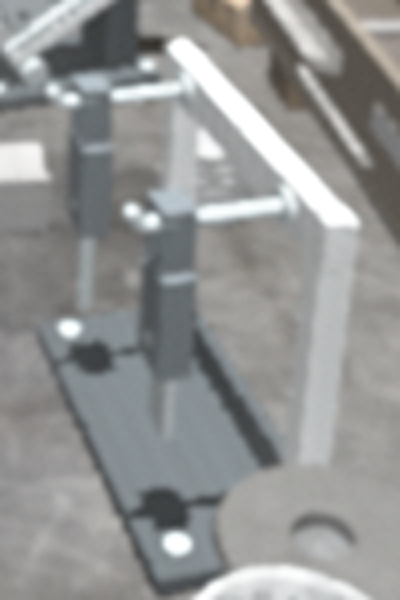

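View pics/s_fix.png

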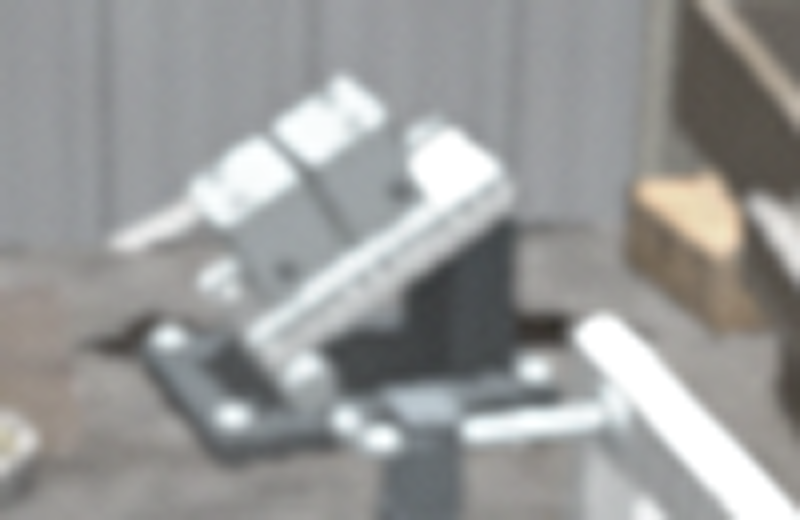

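View pics/t_rack.png

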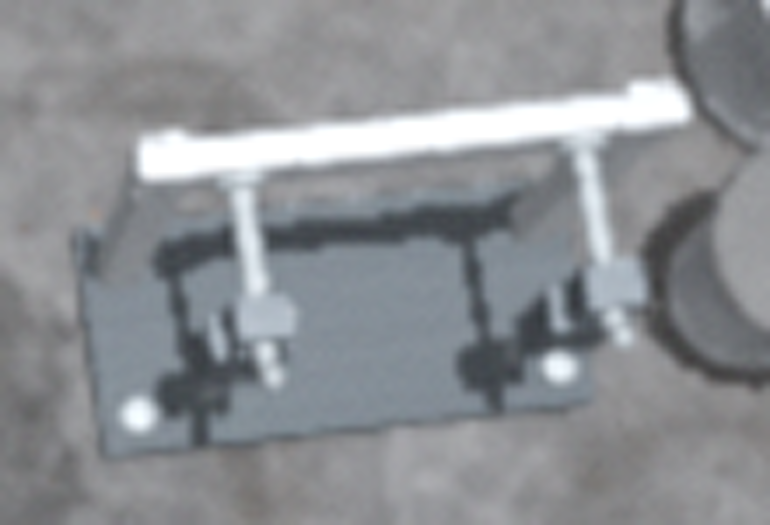

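View pics/t_fix.png

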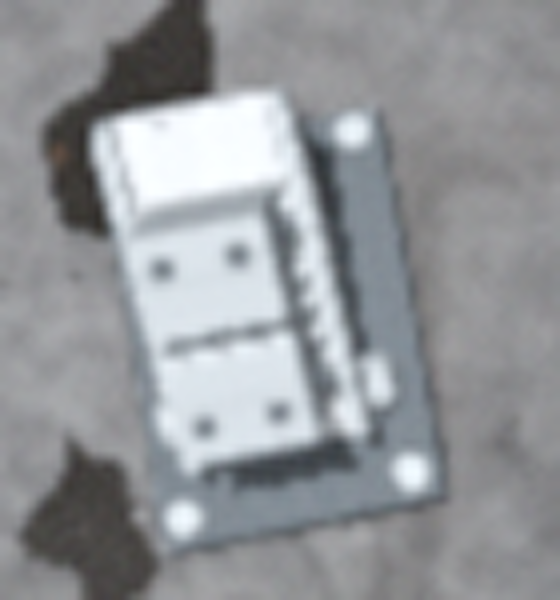

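```bash
python3 - <<'E'
from h import *
s=ld("side0");t=ld("top0")
crop(s,265,200,315,300,8,"pics/s_g.png")
W=cloud(s);np.set_printoptions(precision=4,suppress=True)
# rack points in top view
T=cloud(t)
c=lambda u,v:(280+u/7,150+v/7)
for nm,u,v in [("bar L",165,155),("bar R",660,103),("eyeL",266,318),("eyeR",613,282),("tipL",272,378),("tipR",622,338),("footBL",105,455),("footBR",590,402),("footTL",80,232),("boltL",138,412),("boltR",560,367)]:
    a=c(u,v); print(nm,a,pt(t,*a))
f=lambda u,v:(135+u/8,150+v/8)
for nm,u,v in [("hole1",162,268),("hole2",238,255),("hole3",204,427),("hole4",279,411),("gapL",170,348),("gapR",290,325),("boltTR",351,130),("boltBL",182,518),("boltBR",410,470),("up",200,310),("lo",240,380)]:
    a=f(u,v); print(nm,a,pt(t,*a))
E
```

```text
bar L (303.57142857142856, 172.14285714285714) [ 0.5989 -0.2016  0.1802]
bar R (374.2857142857143, 164.71428571428572) [ 0.6194 -0.3724  0.1809]
eyeL (318.0, 195.42857142857144) [ 0.5428 -0.2355  0.1767]
eyeR (367.57142857142856, 190.28571428571428) [ 0.5567 -0.3539  0.1772]
tipL (318.85714285714283, 204.0) [ 0.5213 -0.2363  0.1809]
tipR (368.8571428571429, 198.28571428571428) [ 0.5369 -0.3556  0.1784]
footBL (295.0, 215.0) [ 0.5246 -0.1981  0.004 ]
footBR (364.2857142857143, 207.42857142857144) [ 0.5481 -0.3931  0.0057]
footTL (291.42857142857144, 183.14285714285714) [ 0.6145 -0.1882  0.0123]
boltL (299.7142857142857, 208.85714285714286) [ 0.5397 -0.21    0.0174]
boltR (360.0, 202.42857142857144) [ 0.5604 -0.3792  0.0149]
hole1 (155.25, 183.5) [0.5831 0.1694 0.1148]
hole2 (164.75, 181.875) [0.5866 0.1445 0.1188]
hole3 (160.5, 203.375) [0.536  0.1582 0.0923]
hole4 (169.875, 201.375) [0.5407 0.1334 0.0964]
gapL (156.25, 193.5) [0.56   0.1686 0.1015]
gapR (171.25, 190.625) [0.568  0.1305 0.1013]
boltTR (178.875, 166.25) [0.6589 0.1318 0.0176]
boltBL (157.75, 214.75) [0.5194 0.1834 0.0135]
boltBR (186.25, 208.75) [0.5364 0.1046 0.0175]
up (160.0, 188.75) [0.5703 0.1573 0.1113]
lo (165.0, 197.5) [0.5506 0.1465 0.097 ]
```

View pics/s_g.png

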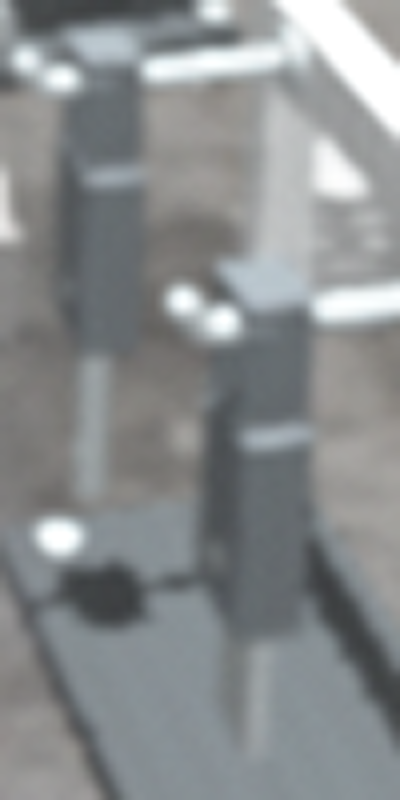

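Candidates for the gauge, in side-view pixels:
- **Near hook, (297,262):** two-shaded flat blade about 36 mm long. It is grey, so it fits blade_gauge.
- **Far hook, (278,225):** evenly shaded, longer pin, so it is the pin_gauge.
- **Bench, (240,300):** blue, so it is not meant.

The crop confirms that the near one (world y≈-0.354) is the target. Next I'll measure the rack, the gap and the obstacles.

```bash
python3 - <<'E'
from h import *
np.set_printoptions(precision=4,suppress=True)
s=ld("side0");t=ld("top0");T=cloud(t);S=cloud(s)
from scipy.spatial.transform import Rotation as Ro
R=Ro.from_euler("xyz",[4.772,89.906,114.577],degrees=True).as_matrix();print("tool axes cols\n",R)
# eye top R, intensity/height mask
for nm,(u0,u1,v0,v1) in dict(R=(360,376,180,202),L=(311,325,185,207)).items():
    sub=T[v0:v1,u0:u1];z=sub[...,2];br=t["frame"][v0:v1,u0:u1].max(2)
    print(nm);print(np.round(z*1000)[::1])if 0 else None
    print(br)
# heights of stuff
def reg(n,u0,u1,v0,v1):
    a=T[v0:v1,u0:u1].reshape(-1,3);a=a[~np.isnan(a[:,2])];i=a[:,2].argmax();print(n,"max z at",a[i],np.percentile(a[:,2],[50,95]))
reg("blue",355,373,230,246);reg("cup1",418,460,213,243);reg("cup2",410,446,183,214);reg("cup3",380,430,130,172);reg("fix",140,190,158,222);reg("disk",375,412,168,203)
reg("drawer",140,370,95,140);reg("sqblock",232,256,202,230);reg("white",230,260,150,180)
# jaw plane
a=T[177:212,150:178].reshape(-1,3);a=a[(a[:,2]>.075)&(a[:,2]<.135)]
for _ in range(6):
    c=a.mean(0);n=np.linalg.svd(a-c)[2][2];n*=np.sign(n[2]);d=(a-c)@n;a=a[abs(d)<max(.004,1.5*d.std())] if _<5 else a
print("plane",c,n,"tilt",np.degrees(np.arccos(n[2])),"yaw",np.degrees(np.arctan2(-n[1],-n[0])),len(a),d.std())
for v in range(184,202): print(v,t["frame"][v,150:178].max(1))
E
```

```text
tool axes cols
 [[-0.0007 -0.9409 -0.3388]
 [ 0.0015 -0.3388  0.9408]
 [-1.      0.0001  0.0016]]
R
[[141 140 146 181 224 228 186 147 137 137 142 149 156 153 135 101]
 [140 139 144 169 217 231 193 150 138 136 143 148 151 137 112  86]
 [142 140 145 160 213 235 205 162 140 138 142 144 137 114  84  75]
 [145 138 140 155 210 237 218 175 147 142 143 141 112  82  72  72]
 [144 136 143 153 200 236 229 184 149 146 146 137 100  76  68  69]
 [144 139 145 149 188 229 230 185 153 149 142 114  84  68  68  70]
 [146 145 143 143 170 217 227 192 168 168 155 118  77  70  68  78]
 [151 151 140 140 156 198 213 197 194 192 179 140  94  73  71  84]
 [153 147 121 142 177 191 198 193 196 194 187 151 103  74  75  88]
 [143 126  98 138 185 195 193 192 193 193 188 168 116  75  74  96]
 [124  92  74 127 184 197 194 193 192 192 193 183 132  72  70  97]
 [126  79  68 121 180 196 195 194 194 193 196 189 136  80  70  98]
 [133  80  72 109 170 195 196 194 190 189 190 186 136  88  75  99]
 [136  80  66 103 163 187 190 189 177 159 154 148 115  99  87  99]
 [138  89  76  88 127 146 173 204 196 151 125 113  89  90  78 
[... 3849 characters left out ...]
144 158 201 235 240 238 234 235 237 236 235 234 235 235 235 235
 235 235 236 231 197 139 121 141 169 216]
197 [152 143 148 149 184 228 238 236 235 236 236 234 235 235 234 235 236 235
 234 234 233 231 211 153 119 126 141 191]
198 [154 147 157 150 179 227 237 235 235 234 235 235 235 235 234 234 233 233
 233 233 231 232 220 168 116 110 124 176]
199 [149 148 151 148 165 211 231 235 234 234 234 234 233 233 231 231 231 230
 226 224 223 228 225 188 129 111 145 189]
200 [151 144 143 148 175 209 228 233 233 231 229 231 230 231 230 231 231 227
 205 185 183 209 225 197 141 126 173 222]
201 [149 147 139 152 194 229 234 231 230 223 216 220 229 231 232 232 234 227
 191 149 154 199 225 211 154 134 183 233]
```

```bash
python3 - <<'E'
from h import *
np.set_printoptions(precision=4,suppress=True)
s=ld("side0");t=ld("top0")
c=np.array([.5626,.1523,.1066]);n=np.array([-.4924,-.1123,.8631])
def onp(s,u,v,h=0):
    o,d=ray(s,u,v);return o+d*((c+h*n-o)@n)/(d@n)
f=t["frame"].max(2).astype(float)
pts=[]
for u in range(156,170):
    col=250-f[186:198,u]; w=np.clip(col-30,0,None);
    v0=186+w.argmax(); vv=np.arange(v0-2,v0+3); ww=np.clip(250-f[vv,u]-25,0,None); v=(vv*ww).sum()/ww.sum()
    pts.append(onp(t,u,v)); print(u,round(v,2),pts[-1])
pts=np.array(pts);m=pts.mean(0);d=np.linalg.svd(pts-m)[2][0];print(m,d,"yaw",np.degrees(np.arctan2(-d[0]*np.sign(d[1]),abs(d[1]))))
for u,v in [(153.2,193),(172,193),(153.7,196),(172,196),(151.8,188),(170,188)]: print("edge",onp(t,u,v))
# side view gap line crops
for cu,cv in [(275,150),(305,185),(345,240)]:
    u,v=225+(cu+.5)/8-.5,155+(cv+.5)/8-.5;print("side",onp(s,u,v),pt(s,u,v))
# plane from side depth
S=cloud(s);a=S[168:195,248:278].reshape(-1,3);print(np.nanmin(a,0),np.nanmax(a,0))
# gauge eye top, center px
for u,v in [(367.4,190.2),(318.0-.1,195.0)]: print("eye",onz(t,u,v,.1805))
crop(s,240,160,290,200,14,"pics/s_fix2.png")
E
```

```text
156 193.02 [0.56   0.1678 0.1071]
157 192.91 [0.5603 0.1653 0.107 ]
158 192.75 [0.5607 0.1628 0.1069]
159 192.44 [0.5616 0.1602 0.107 ]
160 192.16 [0.5623 0.1577 0.1071]
161 191.99 [0.5628 0.1552 0.1071]
162 191.9 [0.5631 0.1527 0.1069]
163 191.59 [0.5639 0.1502 0.1071]
164 191.33 [0.5646 0.1476 0.1071]
165 191.16 [0.5651 0.1451 0.1071]
166 190.99 [0.5656 0.1426 0.107 ]
167 190.92 [0.5658 0.1401 0.1069]
168 190.79 [0.5662 0.1376 0.1068]
169 190.34 [0.5674 0.135  0.1071]
[0.5635 0.1514 0.107 ] [ 0.218  -0.9759 -0.0026] yaw 12.591494570945546
edge [0.5597 0.1747 0.1079]
edge [0.5615 0.1279 0.1028]
edge [0.5528 0.174  0.1038]
edge [0.5544 0.1283 0.0988]
edge [0.5712 0.1774 0.1148]
edge [0.5729 0.1322 0.1099]
side [0.5575 0.154  0.1039] [ 0.7633  1.6487 -0.4499]
side [0.564  0.1177 0.1029] [0.5714 0.1676 0.0836]
side [0.5713 0.0674 0.1005] [0.5844 0.1464 0.0681]
[ 0.5248  0.1209 -0.544 ] [0.909  1.6899 0.1218]
eye [ 0.5561 -0.3526  0.1805]
eye [ 0.543  -0.2346  0.1805]
```

View pics/s_fix2.png

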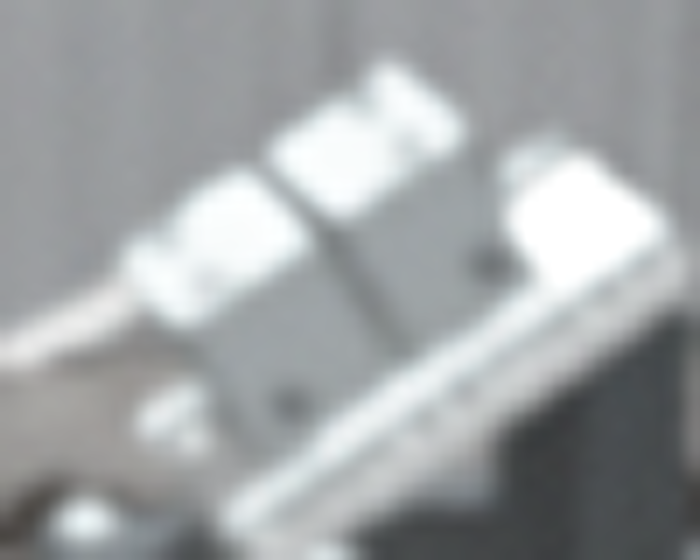

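```bash
python3 - <<'E'
from h import *
np.set_printoptions(precision=4,suppress=True)
s=ld("side0");t=ld("top0")
def tri(a,b):
    o1,d1=ray(s,*a);o2,d2=ray(t,*b);d1/=np.linalg.norm(d1);d2/=np.linalg.norm(d2)
    x=np.linalg.lstsq(np.stack([d1,-d2],1),o2-o1,rcond=None)[0];p,q=o1+d1*x[0],o2+d2*x[1];return (p+q)/2,np.linalg.norm(p-q)
print(tri((262.7,175.8),(171.0,190.0)));print(tri((258.3,171.3),(154.3,193.2)))
# blade gauge: eye top center side crop s_g (265,200) x8 approx (262,282); top (367.4,190.2)
print("eye",tri((265+262/8-.5,200+282/8-.5),(367.4,190.2)))
print("tipR",tri((265+222/8-.5,200+322/8-.5),(368.7,197.5)))
E
```

```text
(array([0.5674, 0.1306, 0.1044]), np.float64(0.0031022130880667366))
(array([0.5591, 0.173 , 0.1039]), np.float64(0.0021259048172036794))
eye (array([ 0.5549, -0.3527,  0.1793]), np.float64(0.0027598625424112575))
tipR (array([ 0.5422, -0.3575,  0.1725]), np.float64(0.004080780247627102))
```

Results from the two views:
- **Gap:** middle at about (0.563, 0.152, 0.106), yaw about 12.5°. The jaw plane fits a 30° tilt.
- **Target gauge:** axis at about (0.556, -0.353), yaw about 6.9°.

The tool can only roll about its vertical axis. I'll therefore grip the handle across its width, so the gauge can pivot about the pads (the gap's y axis) to reach the 30° lean. First move is above the gauge.

Call:
servo_tool:
  motion:
    - {"offset": [0,0,0],"roll": 6.45,"claw": 0.3}
    - {"offset": [0,0,0],"roll": 6.45,"claw": 0.2}
    - {"offset": [0,-0.0358,0.0241],"roll": 0,"claw": 0.2}
    - {"offset": [0,-0.0358,0.0241],"roll": 0,"claw": 0.2}
    - {"offset": [0,-0.0358,0.0241],"roll": 0,"claw": 0.2}
    - {"offset": [0,-0.0358,0.0241],"roll": 0,"claw": 0.2}
    - {"offset": [0,-0.0358,0.0241],"roll": 0,"claw": 0.2}
    - {"offset": [0,-0.0358,0.0241],"roll": 0,"claw": 0.2}
    - {"offset": [0,-0.0358,0.0241],"roll": 0,"claw": 0.2}
    - {"offset": [0,-0.0358,0.0241],"roll": 0,"claw": 0.2}
    - {"offset": [0,-0.0358,0.0241],"roll": 0,"claw": 0.2}
    - {"offset": [0,-0.0358,0.0241],"roll": 0,"claw": 0.2}

```text
clock: 1.6
tool_pos: [0.5559, -0.3515, 0.2262]
orientation: [54.5, 90.0, 151.4]
force: [0.0, -0.7, -0.2]
opening: 0.0527
```

```bash
cat >> h.py <<'E'
from scipy.spatial.transform import Rotation as Ro
def st(ctrl):
    o=ctrl.get_obs();R=Ro.from_euler("xyz",o["orientation"],degrees=True).as_matrix()
    print("t",round(o["clock"],2),"pos",np.round(o["tool_pos"],4),"zyaw",round(np.degrees(np.arctan2(-R[0,2],R[1,2])),2),"x",np.round(R[:,0],4),"F",np.round(o["force"],1),"M",np.round(o["moment"],2),"op",round(o["opening"],4));return o
E
python3 - <<'E'
from plant import ctrl
from h import *
st(ctrl)
s=ctrl.snapshot("side");np.savez("s1.npz",**s)
crop(s,240,130,360,300,4,"pics/s1.png");st(ctrl)
E
```

```text
t 1.6 pos [ 0.5559 -0.3515  0.2262] zyaw 6.91 x [-7.e-04  4.e-04 -1.e+00] F [ 0.  -0.7 -0.2] M [-0.01 -0.08 -0.02] op 0.0527
t 1.65 pos [ 0.5594 -0.3488  0.2258] zyaw 7.04 x [ 4.e-04  6.e-04 -1.e+00] F [3.3 0.3 0.7] M [-0.02 -0.48  0.04] op 0.0526
```

View pics/s1.png

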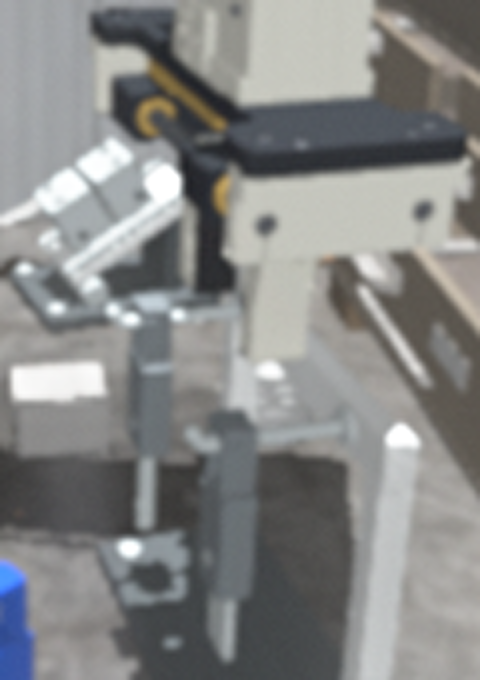

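The side view shows the gripper above the blade gauge; in the crop the gauge is at (230,520) and the fingers at (280,310). I'll let it settle and check alignment.

Call:
servo_tool:
  motion:
    - {"offset": [0,0,0],"roll": 0,"claw": 0.2}
    - {"offset": [0,0,0],"roll": 0,"claw": 0.2}

```text
clock: 1.9
tool_pos: [0.5546, -0.3529, 0.2262]
orientation: [67.2, 90.0, 164.1]
force: [-0.5, 0.1, 0.1]
opening: 0.0525
```

```bash
python3 - <<'E'
from plant import ctrl
from h import *
st(ctrl)
E
```

```text
t 1.9 pos [ 0.5546 -0.3529  0.2262] zyaw 6.9 x [-8.e-04  2.e-04 -1.e+00] F [-0.5  0.1  0.1] M [-0.06  0.01  0.  ] op 0.0525
```

Call:
servo_tool:
  motion:
    - {"offset": [0.03,-0.001,0],"roll": 0,"claw": 0.2}
    - {"offset": [0.03,0,0],"roll": 0,"claw": 0.2}
    - {"offset": [0.025,0,0],"roll": 0,"claw": 0.2}
    - {"offset": [0.0127,0,0],"roll": 0,"claw": 0.2}
    - {"offset": [0.007,0,0],"roll": 0,"claw": 0.2}
    - {"offset": [0,0,0],"roll": 0,"claw": 0.2}

```text
clock: 2.65
tool_pos: [0.5561, -0.3529, 0.1221]
orientation: [-146.7, 90.0, -49.8]
force: [0.9, -0.9, -0.1]
opening: 0.0525
```

```bash
python3 - <<'E'
from plant import ctrl
from h import *
st(ctrl)
for n in("side","top"):
    s=ctrl.snapshot(n);np.savez(n+"2.npz",**s)
    crop(s,*((240,130,360,300,4) if n=="side" else (280,100,400,250,4)),f"pics/{n}2.png")
E
```

```text
t 2.65 pos [ 0.5561 -0.3529  0.1221] zyaw 6.89 x [ 1.e-04 -2.e-04 -1.e+00] F [ 0.9 -0.9 -0.1] M [-0.02  0.01 -0.04] op 0.0525
```

View pics/side2.png

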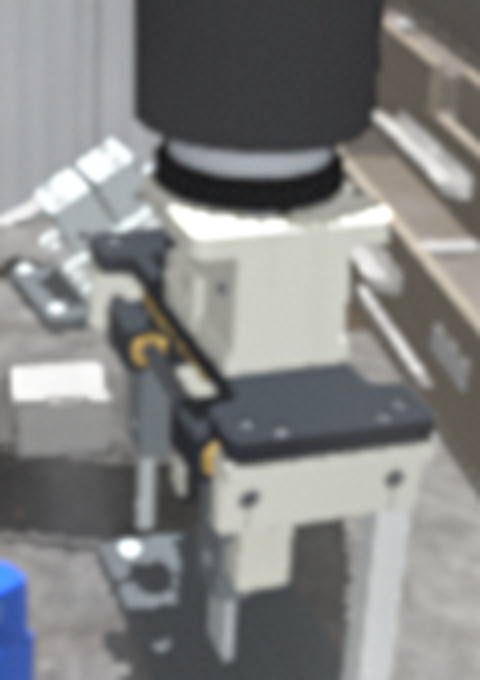

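View pics/top2.png

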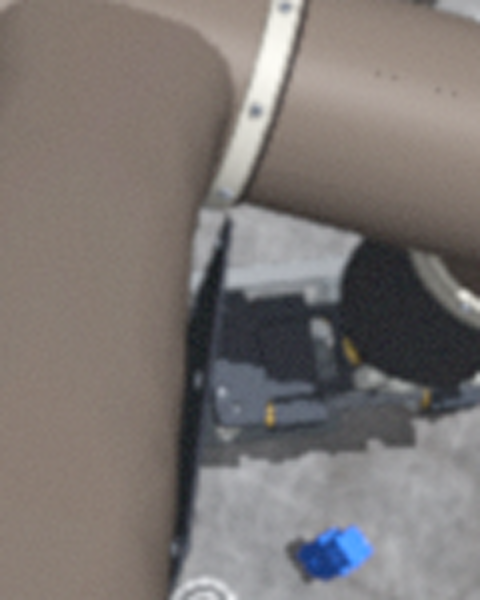

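The side view shows the near finger at crop (262,555) and the gauge handle at (225,540). I'll project the expected finger position to see whether that offset is only parallax.

```bash
python3 - <<'E'
from h import *
s=ld("side2")
g=lambda p:np.round((proj(s,p)-[240,130])*4,0)
x=np.array([np.cos(.12),np.sin(.12)]);y=np.array([-np.sin(.12),np.cos(.12)]);o=np.array([.5561,-.3529])
def P(a,b,z):return np.append(o+a*x+b*y,z)
for b in(-.026,-.047):
    for a in(-.0095,.0095):print("finger",b,a,g(P(a,b,.122)),g(P(a,b,.14)))
print("gauge",[g(P(a,b,.0975)) for a in(-.008,.008) for b in(-.014,.014)],"blade end",g(P(0,-.01,.0615)),g(P(0,.01,.0615)))
E
```

```text
finger -0.026 -0.0095 [228. 571.] [230. 535.]
finger -0.026 0.0095 [271. 564.] [274. 529.]
finger -0.047 -0.0095 [246. 602.] [249. 565.]
finger -0.047 0.0095 [290. 595.] [293. 558.]
gauge [array([219., 601.]), array([198., 563.]), array([254., 595.]), array([231., 558.])] blade end [229. 658.] [214. 630.]
```

The projection matches the picture: finger base at x 228–290 and blade end at (229,658). I'll close the fingers.

Call:
servo_tool:
  motion:
    - {"offset": [0,0,0],"roll": 0,"claw": -1}
    - {"offset": [0,0,0],"roll": 0,"claw": -1}
    - {"offset": [0,0,0],"roll": 0,"claw": -1}
    - {"offset": [0,0,0],"roll": 0,"claw": -1}
    - {"offset": [0,0,0],"roll": 0,"claw": -1}

```text
clock: 3.38
tool_pos: [0.5563, -0.3526, 0.1221]
orientation: [-135.3, 90.0, -38.4]
force: [0.1, 0.9, 2.2]
opening: 0.0279
```

Call:
servo_tool:
  motion:
    - {"offset": [-0.006,0,0],"roll": 0,"claw": -1}
    - {"offset": [-0.006,0,0],"roll": 0,"claw": -1}
    - {"offset": [0,0,0],"roll": 0,"claw": -1}

```text
clock: 3.75
tool_pos: [0.5565, -0.3527, 0.1346]
orientation: [-117.7, 89.9, -20.8]
force: [-0.8, 0.2, -1.8]
opening: 0.0275
```

```bash
python3 - <<'E'
from plant import ctrl
from h import *
st(ctrl)
for n in("side",):
    s=ctrl.snapshot(n);np.savez(n+"3.npz",**s)
    crop(s,*((240,130,360,300,4) if n=="side" else (280,100,400,250,4)),f"pics/{n}3.png")
E
```

```text
t 3.75 pos [ 0.5565 -0.3527  0.1346] zyaw 6.92 x [ 1.e-03 -4.e-04 -1.e+00] F [-0.8  0.2 -1.8] M [ 0.03 -0.02  0.01] op 0.0275
```

View pics/side3.png

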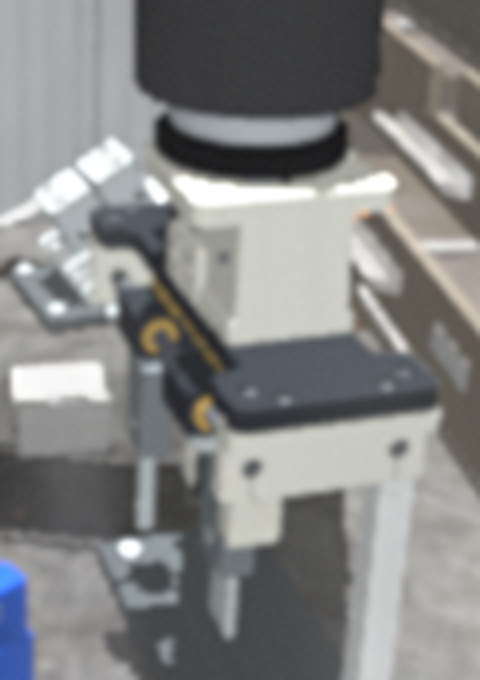

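The gauge is lifted 12 mm and the blade end has risen from crop row 660 to 638. I'll draw it off the hook, then raise it.

Call:
servo_tool:
  motion:
    - {"offset": [0,0.008,0],"roll": 0,"claw": -1}
    - {"offset": [0,0.014,0],"roll": 0,"claw": -1}
    - {"offset": [0,0.014,0],"roll": 0,"claw": -1}
    - {"offset": [0,0.012,0],"roll": 0,"claw": -1}
    - {"offset": [0,0.002,0],"roll": 0,"claw": -1}
    - {"offset": [0,0,0],"roll": 0,"claw": -1}
    - {"offset": [-0.02,0,0],"roll": 0,"claw": -1}
    - {"offset": [-0.03,0,0],"roll": 0,"claw": -1}
    - {"offset": [-0.03,0,0],"roll": 0,"claw": -1}
    - {"offset": [-0.02,0,0],"roll": 0,"claw": -1}
    - {"offset": [0,0,0],"roll": 0,"claw": -1}

```text
clock: 5.18
tool_pos: [0.5077, -0.3589, 0.2354]
orientation: [-120.0, 89.8, -23.1]
force: [0.9, 0.1, -2.6]
opening: 0.0283
```

```bash
python3 - <<'E'
from plant import ctrl
from h import *
st(ctrl)
for n in("side",):
    s=ctrl.snapshot(n);np.savez(n+"4.npz",**s)
    crop(s,210,70,360,260,3,f"pics/{n}4.png")
E
```

```text
t 5.17 pos [ 0.5077 -0.3589  0.2354] zyaw 6.94 x [ 0.0032 -0.0013 -1.    ] F [ 0.9  0.1 -2.6] M [ 0.03  0.02 -0.  ] op 0.0283
```

View pics/side4.png

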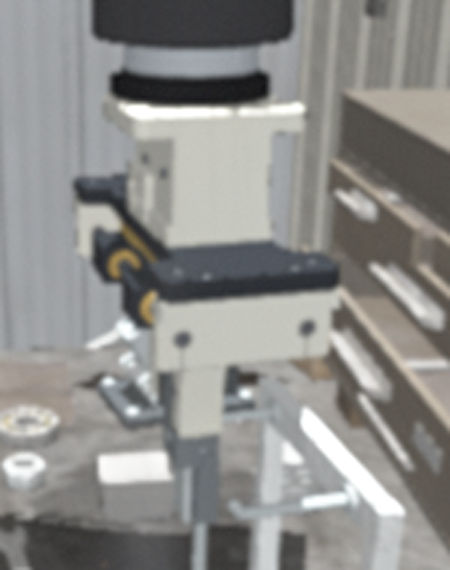

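The gauge is off the hook and vertical, with its blade under the fingers at crop (200,540). I'll carry it over to just uphill of the gap.

Call:
servo_tool:
  motion:
    - {"offset": [-0.03,0,0],"roll": -5.65,"claw": -1}
    - {"offset": [0,-0.01,0.0281],"roll": 0,"claw": -1}
    - {"offset": [0,-0.017,0.048],"roll": 0,"claw": -1}
    - {"offset": [0,-0.017,0.05],"roll": 0,"claw": -1}
    - {"offset": [0,-0.017,0.05],"roll": 0,"claw": -1}
    - {"offset": [0,-0.017,0.05],"roll": 0,"claw": -1}
    - {"offset": [0,-0.018,0.05],"roll": 0,"claw": -1}
    - {"offset": [0,-0.018,0.05],"roll": 0,"claw": -1}
    - {"offset": [0,-0.018,0.05],"roll": 0,"claw": -1}
    - {"offset": [0,-0.018,0.05],"roll": 0,"claw": -1}
    - {"offset": [0,-0.013,0.04],"roll": 0,"claw": -1}
    - {"offset": [0,-0.0083,0.02],"roll": 0,"claw": -1}

```text
clock: 6.72
tool_pos: [0.5675, 0.1551, 0.262]
orientation: [101.0, 89.9, -156.3]
force: [-0.1, -1.2, -1.7]
opening: 0.0277
```

Call:
servo_tool:
  motion:
    - {"offset": [0,0,0],"roll": 0,"claw": -1}
    - {"offset": [0,0,0],"roll": 0,"claw": -1}
    - {"offset": [0,0,0],"roll": 0,"claw": -1}

```text
clock: 7.1
tool_pos: [0.5679, 0.1521, 0.2638]
orientation: [110.0, 90.0, -147.5]
force: [0.5, -0.6, -1.4]
opening: 0.0279
```

```bash
python3 - <<'E'
from plant import ctrl
from h import *
st(ctrl)
for n in("side","top"):
    s=ctrl.snapshot(n);np.savez(n+"5.npz",**s)
    crop(s,*((210,80,320,220,4) if n=="side" else (110,120,240,240,4)),f"pics/{n}5.png")
E
```

```text
t 7.1 pos [0.5679 0.1521 0.2638] zyaw 12.5 x [-2.e-04 -1.e-04 -1.e+00] F [ 0.5 -0.6 -1.4] M [0.03 0.01 0.02] op 0.0279
```

View pics/side5.png

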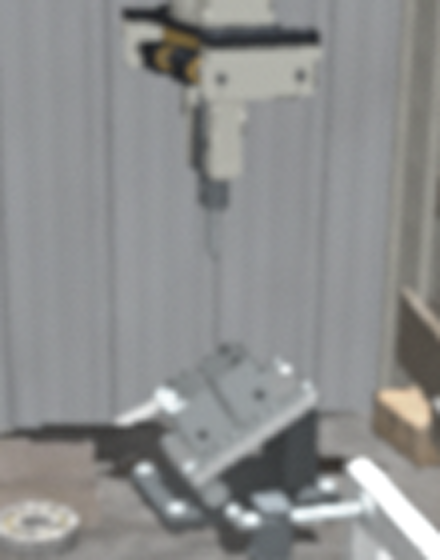

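View pics/top5.png

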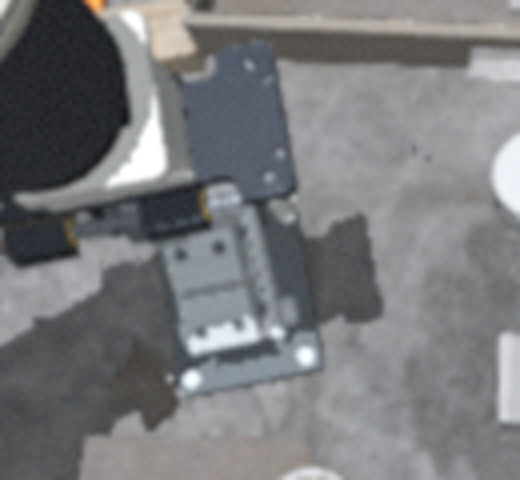

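The gauge is held upright above the upper jaw, and the gap shows at crop (220,390) in the side view. I'll descend close to the face.

Call:
servo_tool:
  motion:
    - {"offset": [0.03,0,0],"roll": 0,"claw": -1}
    - {"offset": [0.03,0,0],"roll": 0,"claw": -1}
    - {"offset": [0.018,0,0],"roll": 0,"claw": -1}
    - {"offset": [0.008,0,0],"roll": 0,"claw": -1}
    - {"offset": [0,0,0],"roll": 0,"claw": -1}
    - {"offset": [0,0,0],"roll": 0,"claw": -1}

```text
clock: 7.95
tool_pos: [0.5685, 0.1533, 0.1789]
orientation: [-77.8, 89.9, 24.8]
force: [0.7, 0.3, -1.4]
opening: 0.0279
```

```bash
python3 - <<'E'
from plant import ctrl
from h import *
st(ctrl)
for n in("side",):
    s=ctrl.snapshot(n);np.savez(n+"6.npz",**s)
    crop(s,235,110,295,205,7,f"pics/{n}6.png")
E
```

```text
t 7.95 pos [0.5685 0.1533 0.1789] zyaw 12.56 x [ 1.4e-03  7.0e-04 -1.0e+00] F [ 0.7  0.3 -1.4] M [ 0.01 -0.04  0.01] op 0.0279
```

View pics/side6.png

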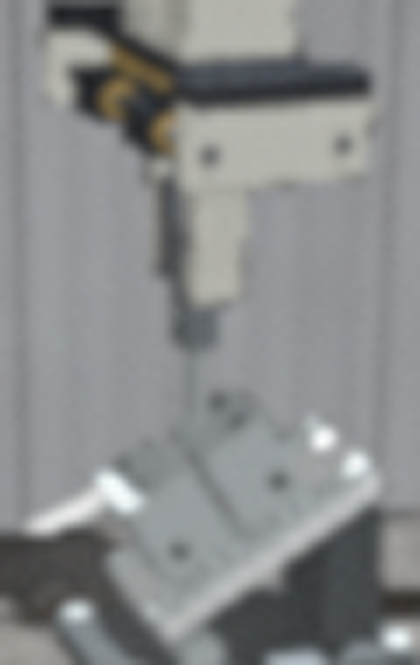

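```bash
python3 - <<'E'
from h import *
s=ld("side6")
g=lambda p:np.round((proj(s,np.array(p))-[235,110])*7,0)
c,sn=np.cos(np.radians(12.5)),np.sin(np.radians(12.5))
for b in(-.01,.01): print("tip",g([.5685-sn*b,.1533+c*b,.1183]))
for b in(-.022,0,.022): print("gap",g([.5632-sn*b,.1515+c*b,.106]))
E
```

```text
tip [201. 419.]
tip [185. 405.]
gap [199. 457.]
gap [181. 440.]
gap [164. 424.]
```

Call:
servo_tool:
  motion:
    - {"offset": [0.003,0,0],"roll": 0,"claw": -1}
    - {"offset": [0.002,0,0],"roll": 0,"claw": -1}
    - {"offset": [0,0,0],"roll": 0,"claw": -1}

```text
clock: 8.38
tool_pos: [0.5678, 0.1531, 0.1726]
orientation: [99.8, 90.0, -157.6]
force: [-0.4, -0.7, -1.8]
opening: 0.0277
```

Call:
servo_tool:
  motion:
    - {"offset": [0.002,0,0],"roll": 0,"claw": -1}
    - {"offset": [0,0,0],"roll": 0,"claw": -1}

```text
clock: 8.62
tool_pos: [0.5681, 0.1532, 0.171]
orientation: [-87.5, 90.0, 15.1]
force: [-0.1, -0.3, -0.7]
opening: 0.0279
```

Call:
servo_tool:
  motion:
    - {"offset": [0.001,0,0],"roll": 0,"claw": -1}
    - {"offset": [0,0,0],"roll": 0,"claw": -1}

```text
clock: 8.88
tool_pos: [0.5683, 0.1532, 0.1708]
orientation: [-90.6, 89.9, 12.0]
force: [-2.1, -0.4, 4.7]
opening: 0.0278
```

Call:
servo_tool:
  motion:
    - {"offset": [0.001,0,0],"roll": 0,"claw": -1}
    - {"offset": [0,0,0],"roll": 0,"claw": -1}

```text
clock: 9.12
tool_pos: [0.5685, 0.1532, 0.1707]
orientation: [-91.5, 89.9, 11.1]
force: [-3.5, 1.0, 11.1]
opening: 0.0277
```

Contact is at TCP z≈0.1708, so the tip is at z≈0.110, matching the predicted face height. I'll back off slightly and slide downhill toward the gap, watching the force.

Call:
servo_tool:
  motion:
    - {"offset": [-0.001,0,0],"roll": 0,"claw": -1}
    - {"offset": [0.0006,0.001,0],"roll": 0,"claw": -1}
    - {"offset": [0.0006,0.001,0],"roll": 0,"claw": -1}
    - {"offset": [0,0,0],"roll": 0,"claw": -1}

```text
clock: 9.62
tool_pos: [0.5679, 0.1532, 0.1708]
orientation: [-88.4, 89.7, 14.2]
force: [0.8, 0.1, 10.1]
opening: 0.0276
```

Call:
servo_tool:
  motion:
    - {"offset": [0.0006,0.001,0],"roll": 0,"claw": -1}
    - {"offset": [0,0,0],"roll": 0,"claw": -1}

```text
clock: 9.88
tool_pos: [0.5676, 0.1531, 0.1707]
orientation: [-88.5, 89.6, 14.2]
force: [1.9, -0.9, 10.8]
opening: 0.0278
```

Call:
servo_tool:
  motion:
    - {"offset": [0.0006,0.001,0],"roll": 0,"claw": -1}
    - {"offset": [0,0,0],"roll": 0,"claw": -1}

```text
clock: 10.12
tool_pos: [0.5667, 0.1531, 0.1702]
orientation: [-86.2, 89.6, 16.5]
force: [0.4, 0.0, 11.3]
opening: 0.0275
```

Call:
servo_tool:
  motion:
    - {"offset": [0,0.001,0],"roll": 0,"claw": -1}
    - {"offset": [0,0.001,0],"roll": 0,"claw": -1}
    - {"offset": [0,0,0],"roll": 0,"claw": -1}

```text
clock: 10.5
tool_pos: [0.5615, 0.1516, 0.1667]
orientation: [99.1, 89.9, -158.3]
force: [-0.1, 0.2, -1.7]
opening: 0.0277
```

Call:
servo_tool:
  motion:
    - {"offset": [0.0005,0.001,0],"roll": 0,"claw": -1}
    - {"offset": [0.0005,0.001,0],"roll": 0,"claw": -1}
    - {"offset": [0,0,0],"roll": 0,"claw": -1}

```text
clock: 10.88
tool_pos: [0.56, 0.1514, 0.1663]
orientation: [98.1, 90.0, -159.3]
force: [-0.2, -0.1, -1.6]
opening: 0.0278
```

```bash
python3 - <<'E'
from plant import ctrl
from h import *
st(ctrl)
for n in("side",):
    s=ctrl.snapshot(n);np.savez(n+"7.npz",**s)
    crop(s,235,130,295,205,9,f"pics/{n}7.png")
E
```

```text
t 10.88 pos [0.56   0.1514 0.1663] zyaw 12.56 x [-3.e-04 -1.e-04 -1.e+00] F [-0.2 -0.1 -1.6] M [-0.03  0.   -0.03] op 0.0278
```

View pics/side7.png

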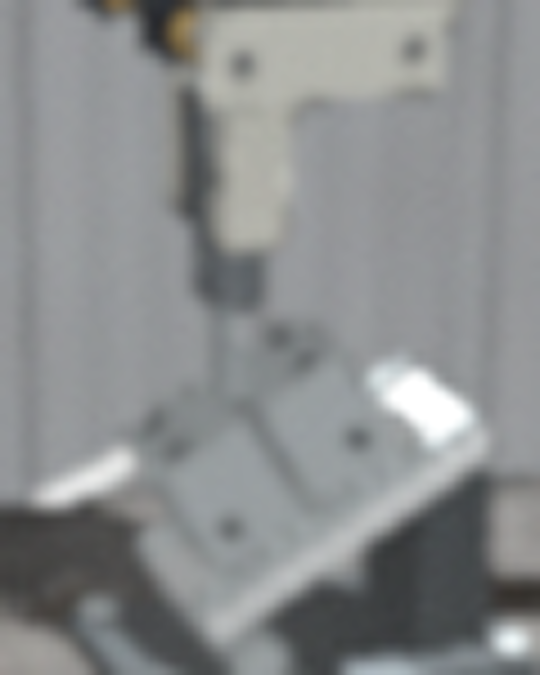

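The blade stuck, then slipped past the gap. The forces now show only its weight, and the tip near crop (228,395) sits about 3 mm downhill of the gap line. I'll lift, go back 3 mm and probe straight down.

Call:
servo_tool:
  motion:
    - {"offset": [-0.003,0,0],"roll": 0,"claw": -1}
    - {"offset": [0,-0.003,0],"roll": 0,"claw": -1}
    - {"offset": [0.002,0,0],"roll": 0,"claw": -1}
    - {"offset": [0,0,0],"roll": 0,"claw": -1}

```text
clock: 11.42
tool_pos: [0.563, 0.1519, 0.1671]
orientation: [99.0, 90.0, -158.4]
force: [-0.4, 0.1, -1.0]
opening: 0.0279
```

Call:
servo_tool:
  motion:
    - {"offset": [0.001,0,0],"roll": 0,"claw": -1}
    - {"offset": [0,0,0],"roll": 0,"claw": -1}

```text
clock: 11.68
tool_pos: [0.563, 0.152, 0.1663]
orientation: [102.1, 90.0, -155.4]
force: [0.5, -0.2, -2.4]
opening: 0.0281
```

Call:
servo_tool:
  motion:
    - {"offset": [0.001,0,0],"roll": 0,"claw": -1}
    - {"offset": [0,0,0],"roll": 0,"claw": -1}

```text
clock: 11.92
tool_pos: [0.5631, 0.152, 0.1654]
orientation: [85.2, 90.0, -172.3]
force: [-1.0, 0.3, -0.7]
opening: 0.0276
```

Call:
servo_tool:
  motion:
    - {"offset": [0.001,0,0],"roll": 0,"claw": -1}
    - {"offset": [0,0,0],"roll": 0,"claw": -1}

```text
clock: 12.18
tool_pos: [0.563, 0.152, 0.1644]
orientation: [101.4, 90.0, -156.0]
force: [-0.0, 0.2, -1.5]
opening: 0.0277
```

Call:
servo_tool:
  motion:
    - {"offset": [0.001,0,0],"roll": 0,"claw": -1}
    - {"offset": [0,0,0],"roll": 0,"claw": -1}

```text
clock: 12.42
tool_pos: [0.563, 0.152, 0.1634]
orientation: [87.8, 90.0, -169.6]
force: [0.3, 0.3, -1.7]
opening: 0.0279
```

Call:
servo_tool:
  motion:
    - {"offset": [0.001,0,0],"roll": 0,"claw": -1}
    - {"offset": [0,0,0],"roll": 0,"claw": -1}

```text
clock: 12.68
tool_pos: [0.5632, 0.1521, 0.1625]
orientation: [-75.6, 90.0, 27.0]
force: [0.3, 0.2, -2.0]
opening: 0.0278
```

Call:
servo_tool:
  motion:
    - {"offset": [0.001,0,0],"roll": 0,"claw": -1}
    - {"offset": [0,0,0],"roll": 0,"claw": -1}

```text
clock: 12.92
tool_pos: [0.5634, 0.1522, 0.1617]
orientation: [-81.9, 90.0, 20.7]
force: [1.7, 0.6, -0.8]
opening: 0.0279
```

```bash
python3 - <<'E'
from plant import ctrl
from h import *
st(ctrl)
for n in("side",):
    s=ctrl.snapshot(n);np.savez(n+"8.npz",**s)
    crop(s,235,130,295,205,9,f"pics/{n}8.png")
E
```

```text
t 12.93 pos [0.5634 0.1522 0.1617] zyaw 12.57 x [ 8.e-04  3.e-04 -1.e+00] F [ 1.7  0.6 -0.8] M [ 0.08 -0.43 -0.05] op 0.0279
```

View pics/side8.png

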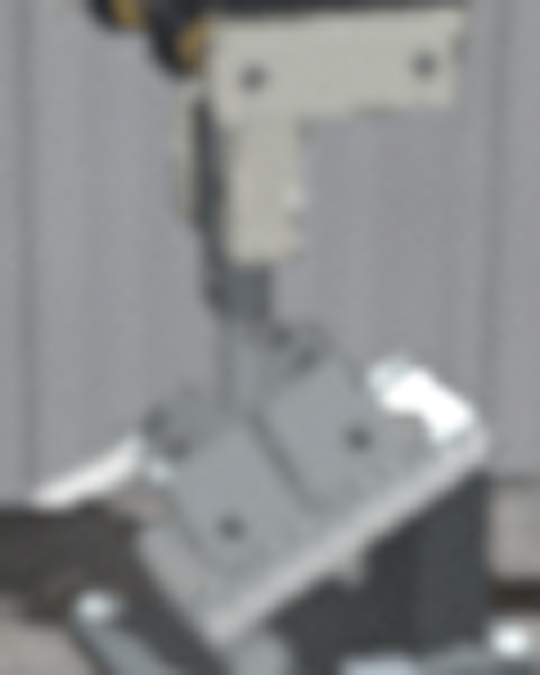

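A small +x force has appeared 6 mm below face level, so the tip is in the gap against the lower wall. I'll swing the handle back about the tip to build up the 30° lean.

Call:
servo_tool:
  motion:
    - {"offset": [0.0003,0.0023,0],"roll": 0,"claw": -1}
    - {"offset": [0.0003,0.0023,0],"roll": 0,"claw": -1}
    - {"offset": [0.0003,0.0023,0],"roll": 0,"claw": -1}
    - {"offset": [0,0,0],"roll": 0,"claw": -1}

```text
clock: 13.48
tool_pos: [0.558, 0.1511, 0.1616]
orientation: [-84.9, 89.8, 17.7]
force: [5.3, 1.1, -0.6]
opening: 0.0277
```

```bash
python3 - <<'E'
from plant import ctrl
from h import *
st(ctrl)
E
```

```text
t 13.47 pos [0.558  0.1511 0.1616] zyaw 12.59 x [ 0.0039  0.0012 -1.    ] F [ 5.3  1.1 -0.6] M [ 0.02 -2.33  0.03] op 0.0277
```

Call:
servo_tool:
  motion:
    - {"offset": [0.0006,0.0035,0],"roll": 0,"claw": -1}
    - {"offset": [0.0007,0.0034,0],"roll": 0,"claw": -1}
    - {"offset": [0.0009,0.0034,0],"roll": 0,"claw": -1}
    - {"offset": [0,0,0],"roll": 0,"claw": -1}

```text
clock: 13.98
tool_pos: [0.5484, 0.149, 0.1603]
orientation: [-85.2, 89.7, 17.4]
force: [3.9, -0.9, 6.4]
opening: 0.0275
```

```bash
python3 - <<'E'
from plant import ctrl
from h import *
st(ctrl)
for n in("side",):
    s=ctrl.snapshot(n);np.savez(n+"9.npz",**s)
    crop(s,235,130,295,205,9,f"pics/{n}9.png")
E
```

```text
t 13.97 pos [0.5484 0.149  0.1603] zyaw 12.61 x [ 0.0051  0.0016 -1.    ] F [ 3.9 -0.9  6.4] M [-0.06 -1.96 -0.  ] op 0.0275
```

View pics/side9.png

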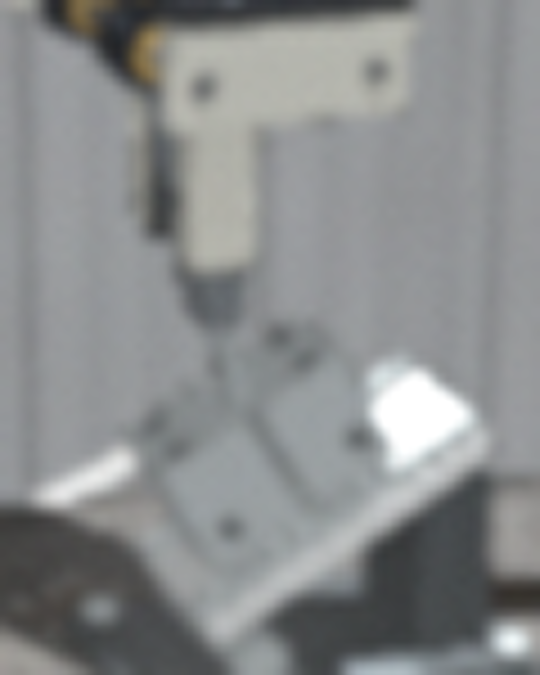

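The side view shows the gauge now leaning, with the blade running from crop (215,340) to (235,395). I'll continue the arc.

Call:
servo_tool:
  motion:
    - {"offset": [0.0006,0.003,0],"roll": 0,"claw": -1}
    - {"offset": [0.0006,0.003,0],"roll": 0,"claw": -1}
    - {"offset": [0.0007,0.003,0],"roll": 0,"claw": -1}
    - {"offset": [0.0008,0.003,0],"roll": 0,"claw": -1}
    - {"offset": [0,0,0],"roll": 0,"claw": -1}

```text
clock: 14.65
tool_pos: [0.5355, 0.1461, 0.1567]
orientation: [-81.5, 89.9, 21.1]
force: [2.9, 0.7, 4.9]
opening: 0.0277
```

```bash
python3 - <<'E'
from plant import ctrl
from h import *
st(ctrl)
E
```

```text
t 14.65 pos [0.5355 0.1461 0.1567] zyaw 12.59 x [ 2.4e-03  9.0e-04 -1.0e+00] F [2.9 0.7 4.9] M [ 0.1  -1.66 -0.02] op 0.0277
```

Call:
servo_tool:
  motion:
    - {"offset": [0.0012,0.0028,0],"roll": 0,"claw": -1}
    - {"offset": [0.0013,0.0028,0],"roll": 0,"claw": -1}
    - {"offset": [0.0014,0.0028,0],"roll": 0,"claw": -1}
    - {"offset": [0.0015,0.0026,0],"roll": 0,"claw": -1}
    - {"offset": [0,0,0],"roll": 0,"claw": -1}

```text
clock: 15.28
tool_pos: [0.5242, 0.1436, 0.1507]
orientation: [-70.2, 89.9, 32.4]
force: [2.5, 0.7, 4.1]
opening: 0.0274
```

```bash
python3 - <<'E'
from plant import ctrl
from h import *
st(ctrl)
for n in("side",):
    s=ctrl.snapshot(n);np.savez(n+"10.npz",**s)
    crop(s,225,130,295,205,8,f"pics/{n}10.png")
E
```

```text
t 15.28 pos [0.5242 0.1436 0.1507] zyaw 12.58 x [ 9.e-04  6.e-04 -1.e+00] F [2.5 0.7 4.1] M [ 0.33 -1.28  0.02] op 0.0274
```

View pics/side10.png

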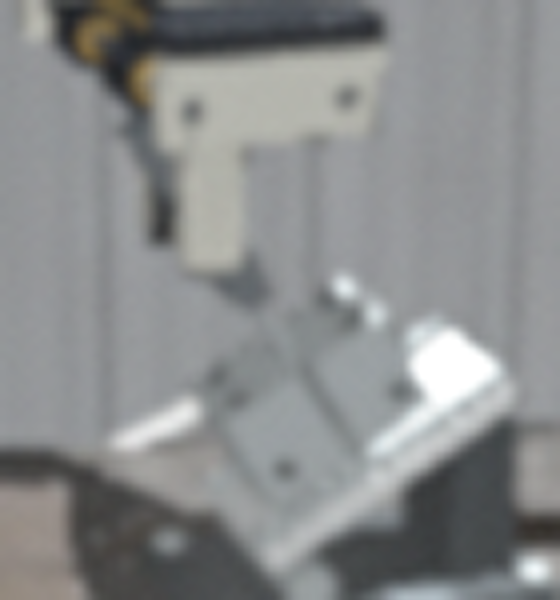

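The gauge now leans about 30°, in line with the gap. I'll push along the gap axis.

Call:
servo_tool:
  motion:
    - {"offset": [0.0026,-0.0015,0],"roll": 0,"claw": -1}
    - {"offset": [0.0026,-0.0015,0],"roll": 0,"claw": -1}
    - {"offset": [0,0,0],"roll": 0,"claw": -1}

```text
clock: 15.7
tool_pos: [0.5273, 0.1442, 0.1448]
orientation: [-78.3, 90.0, 24.2]
force: [5.3, 1.2, 1.2]
opening: 0.0277
```

```bash
python3 - <<'E'
from plant import ctrl
from h import *
st(ctrl)
E
```

```text
t 15.7 pos [0.5273 0.1442 0.1448] zyaw 12.56 x [ 5.e-04  2.e-04 -1.e+00] F [5.3 1.2 1.2] M [ 0.43 -2.45 -0.01] op 0.0277
```

Call:
servo_tool:
  motion:
    - {"offset": [0.003,-0.0022,0],"roll": 0,"claw": -1}
    - {"offset": [0.003,-0.002,0],"roll": 0,"claw": -1}
    - {"offset": [0,0,0],"roll": 0,"claw": -1}

```text
clock: 16.08
tool_pos: [0.5311, 0.1449, 0.1385]
orientation: [118.9, 90.0, -138.6]
force: [4.9, 0.3, 0.4]
opening: 0.0281
```

Call:
servo_tool:
  motion:
    - {"offset": [0.003,-0.0018,0],"roll": 0,"claw": -1}
    - {"offset": [0.003,-0.0018,0],"roll": 0,"claw": -1}
    - {"offset": [0,0,0],"roll": 0,"claw": -1}

```text
clock: 16.45
tool_pos: [0.5346, 0.1457, 0.1326]
orientation: [108.7, 90.0, -148.8]
force: [6.2, 0.0, -0.6]
opening: 0.0277
```

```bash
python3 - <<'E'
from plant import ctrl
from h import *
st(ctrl)
for n in("side",):
    s=ctrl.snapshot(n);np.savez(n+"11.npz",**s)
    crop(s,225,130,295,205,8,f"pics/{n}11.png")
E
```

```text
t 16.45 pos [0.5346 0.1457 0.1326] zyaw 12.56 x [-1.e-04 -1.e-04 -1.e+00] F [ 6.2  0.  -0.6] M [ 0.25 -2.37 -0.  ] op 0.0277
```

View pics/side11.png

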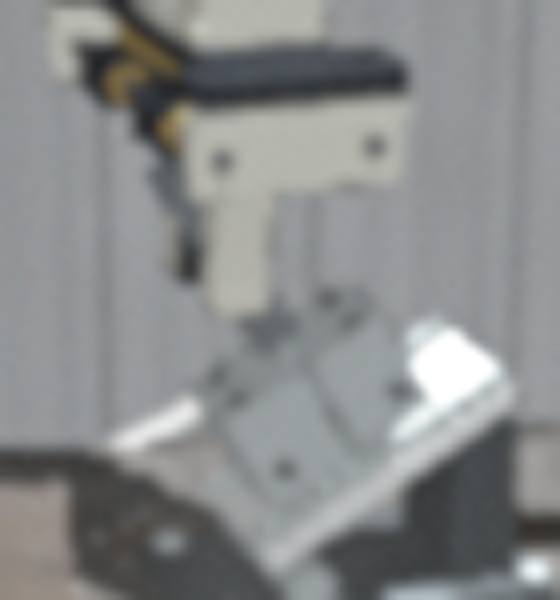

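About 26 mm is in, and the gauge is aligned along the gap. I'll keep pushing while easing off the +x side load.

Call:
servo_tool:
  motion:
    - {"offset": [0.002,-0.002,0],"roll": 0,"claw": -1}
    - {"offset": [0.002,-0.002,0],"roll": 0,"claw": -1}
    - {"offset": [0,0,0],"roll": 0,"claw": -1}

```text
clock: 16.88
tool_pos: [0.5375, 0.1462, 0.1281]
orientation: [99.2, 89.9, -158.2]
force: [2.4, -0.2, -2.5]
opening: 0.0278
```

```bash
python3 - <<'E'
from plant import ctrl
from h import *
st(ctrl)
E
```

```text
t 16.88 pos [0.5375 0.1462 0.1281] zyaw 12.54 x [-2.e-03 -8.e-04 -1.e+00] F [ 2.4 -0.2 -2.5] M [ 0.17 -0.77  0.02] op 0.0278
```

Call:
servo_tool:
  motion:
    - {"offset": [0.0015,-0.0009,0],"roll": 0,"claw": -1}
    - {"offset": [0,0,0],"roll": 0,"claw": -1}

```text
clock: 17.12
tool_pos: [0.5384, 0.1464, 0.1269]
orientation: [100.2, 89.9, -157.3]
force: [-0.5, -0.7, -2.6]
opening: 0.0275
```

Call:
servo_tool:
  motion:
    - {"offset": [0.0015,-0.0009,0],"roll": 0,"claw": -1}
    - {"offset": [0,0,0],"roll": 0,"claw": -1}

```text
clock: 17.38
tool_pos: [0.5398, 0.1467, 0.1257]
orientation: [102.0, 90.0, -155.5]
force: [-0.2, -0.3, -1.3]
opening: 0.0278
```

Call:
servo_tool:
  motion:
    - {"offset": [0.001,-0.0006,0],"roll": 0,"claw": -1}
    - {"offset": [0,0,0],"roll": 0,"claw": -1}

```text
clock: 17.62
tool_pos: [0.5405, 0.147, 0.1252]
orientation: [98.3, 90.0, -159.1]
force: [-2.1, -0.3, 0.8]
opening: 0.0275
```

Force is starting to build near the predicted home height (0.1248). I'll continue in small steps.

Call:
servo_tool:
  motion:
    - {"offset": [0.001,-0.0006,0],"roll": 0,"claw": -1}
    - {"offset": [0,0,0],"roll": 0,"claw": -1}

```text
clock: 17.88
tool_pos: [0.5405, 0.147, 0.1252]
orientation: [101.9, 90.0, -155.5]
force: [-8.7, 0.5, 11.9]
opening: 0.0278
```

Call:
servo_tool:
  motion:
    - {"offset": [0.001,-0.0006,0],"roll": 0,"claw": -1}
    - {"offset": [0,0,0],"roll": 0,"claw": -1}

```text
clock: 18.12
tool_pos: [0.5406, 0.1469, 0.1251]
orientation: [101.5, 89.9, -155.9]
force: [-15.4, -0.6, 21.7]
opening: 0.0279
```

```bash
python3 - <<'E'
from plant import ctrl
from h import *
st(ctrl)
for n in("side",):
    s=ctrl.snapshot(n);np.savez(n+"12.npz",**s)
    crop(s,235,140,285,195,10,f"pics/{n}12.png")
E
```

```text
t 18.12 pos [0.5406 0.1469 0.1251] zyaw 12.59 x [-1.1e-03 -5.0e-04 -1.0e+00] F [-15.4  -0.6  21.7] M [0.04 5.3  0.05] op 0.0279
```

View pics/side12.png

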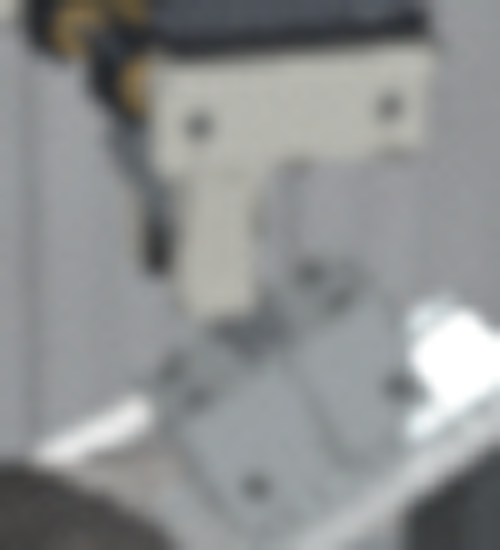

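The shoulder stopped solid at the predicted height with about 27 N along the gap axis and almost no side load, so it is pressed home. I'll ease the load and open the fingers.

Call:
servo_tool:
  motion:
    - {"offset": [0,0,0],"roll": 0,"claw": -1}
    - {"offset": [-0.0009,0.0006,0],"roll": 0,"claw": -1}
    - {"offset": [-0.0007,0.0004,0],"roll": 0,"claw": -1}
    - {"offset": [0,0,0],"roll": 0,"claw": -1}

```text
clock: 18.68
tool_pos: [0.5405, 0.1469, 0.1252]
orientation: [98.9, 90.0, -158.5]
force: [-5.8, 0.1, 8.0]
opening: 0.0276
```

Call:
servo_tool:
  motion:
    - {"offset": [0,0,0],"roll": 0,"claw": 0.1}
    - {"offset": [0,0,0],"roll": 0,"claw": 0.2}
    - {"offset": [0,0,0],"roll": 0,"claw": 0.2}
    - {"offset": [0,0,0],"roll": 0,"claw": 0.2}
    - {"offset": [0,0,0],"roll": 0,"claw": 0.2}

```text
clock: 19.3
tool_pos: [0.5409, 0.1471, 0.1246]
orientation: [128.5, 90.0, -128.9]
force: [-0.6, -0.1, 0.4]
opening: 0.0529
```

```bash
python3 - <<'E'
from plant import ctrl
from h import *
st(ctrl)
for n in("side",):
    s=ctrl.snapshot(n);np.savez(n+"13.npz",**s)
    crop(s,235,140,285,195,10,f"pics/{n}13.png")
E
```

```text
t 19.3 pos [0.5409 0.1471 0.1246] zyaw 12.56 x [-0. -0. -1.] F [-0.6 -0.1  0.4] M [-0.02  0.02  0.03] op 0.0529
```

View pics/side13.png

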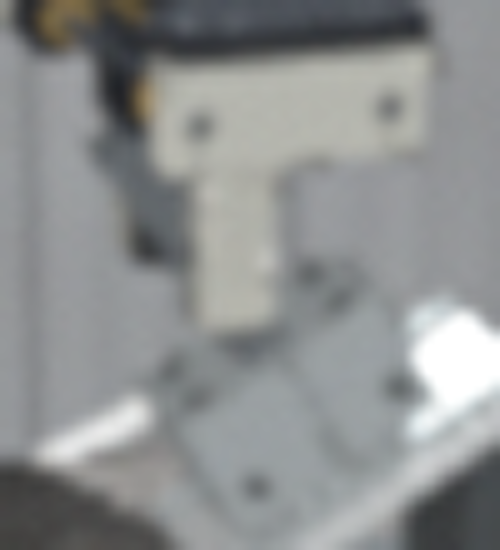

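The fingers are open and the wrist force is near zero, with the gauge still leaning behind the near finger. I'll retreat straight up, then away.

Call:
servo_tool:
  motion:
    - {"offset": [-0.01,0,0],"roll": 0,"claw": 0.2}
    - {"offset": [-0.02,0,0],"roll": 0,"claw": 0.2}
    - {"offset": [-0.03,0,0],"roll": 0,"claw": 0.2}
    - {"offset": [-0.04,0,0],"roll": 0,"claw": 0.2}
    - {"offset": [-0.04,0,0],"roll": 0,"claw": 0.2}
    - {"offset": [-0.03,0,-0.04],"roll": 0,"claw": 0.2}
    - {"offset": [0,0,-0.05],"roll": 0,"claw": 0.2}
    - {"offset": [0,0,-0.05],"roll": 0,"claw": 0.2}
    - {"offset": [0,0,-0.05],"roll": 0,"claw": 0.2}
    - {"offset": [0,0,-0.03],"roll": 0,"claw": 0.2}
    - {"offset": [0,0,0],"roll": 0,"claw": 0.2}
    - {"offset": [0,0,0],"roll": 0,"claw": 0.2}

```text
clock: 20.85
tool_pos: [0.5886, -0.0675, 0.2951]
orientation: [-73.8, 90.0, 28.7]
force: [-0.1, 0.4, 0.3]
opening: 0.053
```

```bash
python3 - <<'E'
from plant import ctrl
from h import *
st(ctrl)
for n in("side","top"):
    s=ctrl.snapshot(n);np.savez(n+"14.npz",**s)
    cv2.imwrite(f"pics/{n}14f.png",s["frame"])
    crop(s,*((235,130,295,195,9) if n=="side" else (140,150,210,220,8)),f"pics/{n}14.png")
E
```

```text
t 20.85 pos [ 0.5886 -0.0675  0.2951] zyaw 12.54 x [ 4.e-04  2.e-04 -1.e+00] F [-0.1  0.4  0.3] M [ 0.   -0.03 -0.05] op 0.053
```

View pics/side14.png

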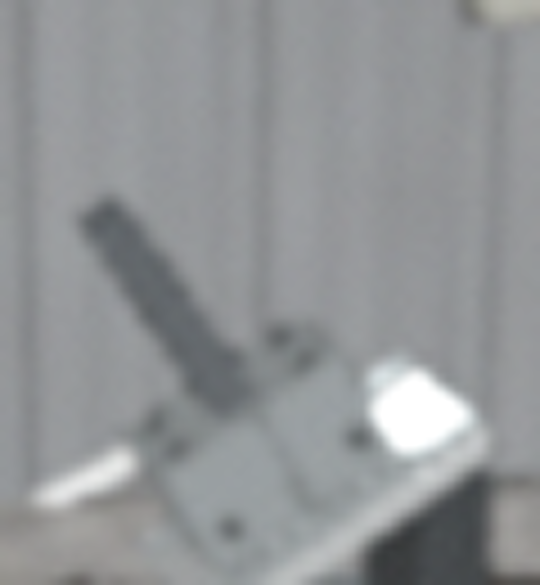

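View pics/top14.png

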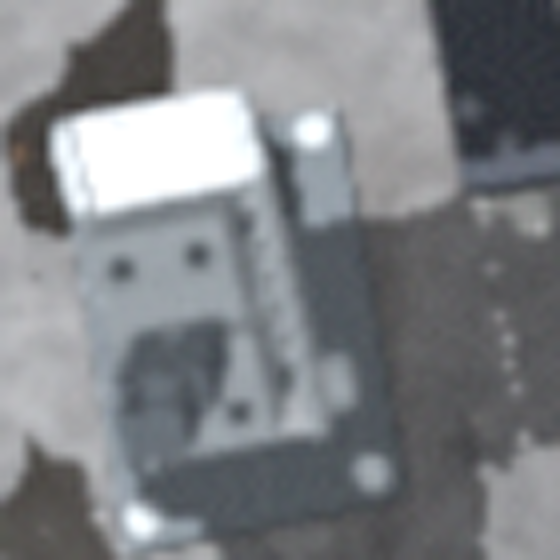

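View pics/side14f.png

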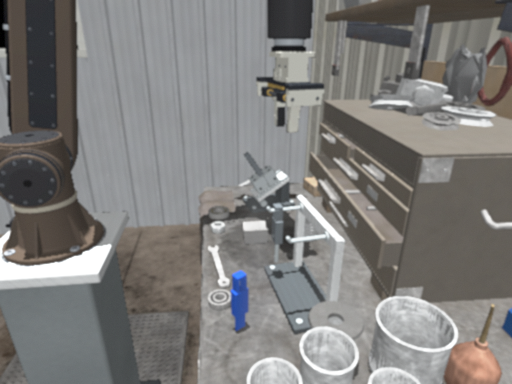

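The side view shows the gauge leaning square to the jaw faces, base near crop (225,390) and top at (100,210). The pin gauge still hangs at (278,222) in the full frame. One numeric check of its lean, seating and mid-position, plus the pin gauge.

```bash
python3 - <<'E'
from h import *
s=ld("side14");t=ld("top14");y=np.radians(12.55);c,sn=np.cos(y),np.sin(y)
n=np.array([-.5*c,-.5*sn,.866]);yb=np.array([-sn,c,0]);xb=np.array([.866*c,.866*sn,.5]);G=np.array([.5634,.1518,.1062])
for nm,im,o,k in(("side",s,[235,130],9),("top",t,[140,150],8)):
    g=lambda p:np.round((proj(im,p)-o)*k,0)
    print(nm,"eye-top corners",[g(G+n*.083+a*xb+b*yb) for a in(-.008,.008) for b in(-.01,.01)])
    print("  block top corners",[g(G+n*.052+a*xb+b*yb) for a in(-.008,.008) for b in(-.014,.014)])
    print("  shoulder corners",[g(G+a*xb+b*yb) for a in(-.008,.008) for b in(-.014,.014)])
crop(t,150,175,185,215,14,"pics/t15.png")
a,b=ld("side0")["frame"][195:265,265:292].astype(int),s["frame"][195:265,265:292].astype(int)
crop(s,255,195,315,270,8,"pics/s15.png")
E
```

```text
side eye-top corners [array([108., 216.]), array([ 89., 200.]), array([148., 189.]), array([128., 173.])]
  block top corners [array([156., 293.]), array([129., 269.]), array([196., 266.]), array([168., 242.])]
  shoulder corners [array([229., 412.]), array([200., 385.]), array([267., 385.]), array([238., 359.])]
top eye-top corners [array([185., 432.]), array([118., 446.]), array([171., 382.]), array([104., 395.])]
  block top corners [array([210., 398.]), array([119., 417.]), array([197., 349.]), array([106., 368.])]
  shoulder corners [array([229., 349.]), array([142., 367.]), array([216., 303.]), array([130., 320.])]
```

View pics/t15.png

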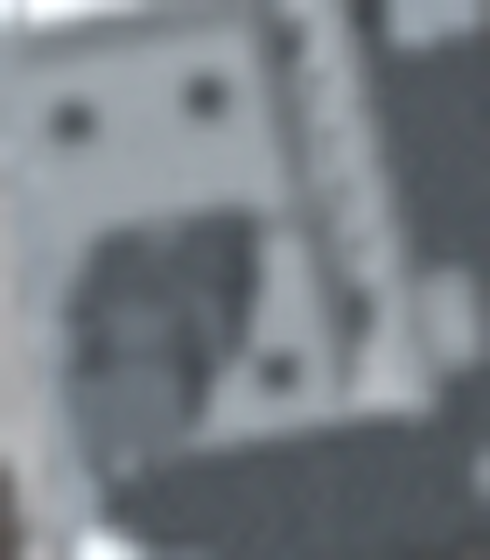

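View pics/s15.png

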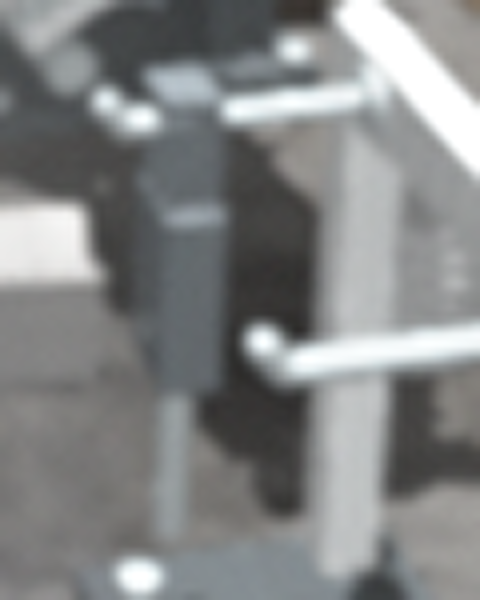

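The pin gauge hangs unchanged, and the gauge stands in the gap. The projected lean differs slightly from what I see, so I'll measure it with the silhouette axis.

```bash
python3 - <<'E'
from h import *
s=ld("side14");f=s["frame"].max(2).astype(int)
m=(f<125).astype(np.uint8);m[:151]=0;m[174:]=0;m[:,:240]=0;m[:,266:]=0
n,l,st_,ce=cv2.connectedComponentsWithStats(m);i=1+st_[1:,4].argmax();print(st_[i])
v,u=np.nonzero(l==i);vx,vy,x0,y0=cv2.fitLine(np.stack([u,v],1).astype(np.float32),cv2.DIST_L2,0,.01,.01).ravel()
# rows mid line, block region only
print("obs angle",np.degrees(np.arctan2(abs(vy),abs(vx))),x0,y0)
for r in range(152,174,2):
    w=np.nonzero(l[r]==i)[0];print(r,w.min() if len(w) else None,w.max() if len(w) else None)
y=np.radians(12.55);yb=np.array([-np.sin(y),np.cos(y),0]);G=np.array([.5634,.1518,.1062])
for T in(28,30,32,34):
    a=np.radians(T);h=np.array([np.cos(y),np.sin(y),0]);nn=-np.sin(a)*h+np.array([0,0,np.cos(a)])
    p,q=proj(s,G),proj(s,G+nn*.083);d=q-p;print(T,"pred angle",np.degrees(np.arctan2(abs(d[1]),abs(d[0]))))
E
```

```text
[244 152  19  22 142]
obs angle 53.951344 252.82394 163.3169
152 246 247
154 244 249
156 245 250
158 246 252
160 248 253
162 249 255
164 250 256
166 252 257
168 253 259
170 255 261
172 255 262
28 pred angle 61.03672477372722
30 pred angle 58.80500565107112
32 pred angle 56.56222666557853
34 pred angle 54.30972196086031
```

```bash
python3 - <<'E'
from plant import ctrl
from h import *
a=ld("side14")["frame"].astype(int);s=ctrl.snapshot("side");b=s["frame"].astype(int)
for r in((150,190,240,285),(195,265,265,292)): print(np.abs(a-b)[r[0]:r[1],r[2]:r[3]].mean(),np.abs(a-b)[r[0]:r[1],r[2]:r[3]].max())
st(ctrl);print(ctrl.close_job())
E
```

```text
0.8116666666666666 4
1.1088183421516755 18
t 21.0 pos [ 0.5886 -0.0668  0.295 ] zyaw 12.63 x [ 5.e-04  2.e-04 -1.e+00] F [-0.3  0.1 -0.8] M [ 0.03  0.01 -0.02] op 0.0529
the job is handed in; nothing more can be done
None
```

The blade gauge is off its hook and standing in the fixture gap, with the robot clear of it. I handed the job in at about 21 s; no verdict was reported.

**What I did:** I took the grey gauge off the near hook (y ≈ -0.353), lifting it 12 mm and drawing it 50 mm off. I found the gap by sight and touch, and used the gap wall to turn the gauge to the 30° lean inside the grip. I then slid it in, pressed it home with about 27 N along the gap, let go and backed away.

**Checks that agreed:**
- **Seating:** it stopped solid with the tool at 0.1251 m, against 0.1248 m predicted for the shoulder on the jaw faces.
- **Robot clear:** the wrist force was near zero after release.
- **Position along the gap:** it was inserted within about 2 mm of the middle.
- **Pin gauge and stillness:** the pin gauge still hangs as before. Two pictures 0.15 s apart showed no movement; I did not watch longer.

**Checks that disagreed or went wrong:**
- **Lean:** the side picture suggests about 2–4° more than 30°. The measurement is coarse, and the blade's play in the gap would allow roughly 2.5°, so it may have settled slightly after release.
- **Camera agreement:** the two cameras differed by 2–4 mm.
- **First touch:** the blade stuck at about 11 N and then slipped past the gap. I lifted it, moved back 3 mm and found the gap.

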